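# Trip a gate opener's hidden tray catch with the release pin

### The job

Take the red-handled release pin out of its stand, push it down through the hole in the yellow plate on the gate opener's control unit, and press the hidden spring catch gently until the battery tray has slid all the way out of the front; never lean on the unit or bottom out the catch with real force (25 N is too much). Then put the pin back upright and fully down in its stand and let go. Leave the bracket, the tape roll and the black cap where they are.

Things in the scene. Friction and masses are not known exactly. Their poses are not given: they have to be found in the camera images.
- unit: Gate-opener control unit, grey plastic box fixed to the bench, 240 (x) x 200 (y) x 120 (z) mm, origin at the centre of its underside, z up; its -x face is the front, with the black battery tray in it. Cable glands stick 18 mm out of the +x face; low ribs and a clear window (at most 14 mm high) stand on the +x half of its top.
- access_hole (a point): Centre of the access hole's mouth, on the cover's top face, 120 mm above the bench, amid a flush yellow plate 56 mm square (at unit x -50, y +45 mm). Axes as the unit's. Round vertical hole, 13 mm across, through the 12 mm thick cover, with a 4 mm 45-degree lead-in; empty space under it.
- catch_way (a point): Point on the hole's axis at the cover's underside, 12 mm below the mouth. Below it, centred and unseen, lies the catch's pad, a disc 24 mm across; its top is 24 to 50 mm below the mouth, unmeasured. It resists with 4 N at first touch, 0.5 N more per mm; frees the tray after about 5 mm (6 to 9 N with friction); hard stop at 7.5 mm, where over 25 N damages it.
- tray (a joint): How far the sprung tray stands out of the unit's front, in m along the unit's -x: 0 shut and flush, 0.045 fully out. No handle. Once the catch is tripped a spring slides it out in 1 to 2 s; hold the catch down meanwhile: let up before about 28 mm, the tray stops in a safety notch at about 20 mm and the catch must be pressed again. Fully out, it stays out.
- pin: Release pin, loose, about 90 g, 120 mm long: origin at the tip (lower end), z along the pin towards the handle. Steel shaft 8 mm in diameter from 0 to 76 mm, its last 6 mm tapering to 4 mm at the tip; red square handle 16 x 16 mm, sides along the pin's x and y, from 75 to 120 mm. It starts upright in the stand, tip 10 mm above the bench.
- pin_tip (a point): Tip of the pin, same point and axes as the pin's origin.
- pin_handle (a point): Centre of the red handle, 97.5 mm above the tip.
- stand_hole (a point): Centre of the mouth of the stand's hole, on the top face, 60 mm above the bench. The stand is a fixed aluminium block 70 x 70 x 60 mm on a 90 mm square, 6 mm thick foot; the vertical hole is 11 mm across and 50 mm deep with a 4 mm 45-degree lead-in. With the pin fully home its tip rests 50 mm below this point and its handle stands 25 mm clear of the block.
- bracket: Bystander: loose aluminium L bracket, foot 60 x 70 mm, 60 mm high, origin under the middle of the foot.
- tape: Bystander: white tape roll lying flat, 100 mm across, 48 mm high, origin under its centre.
- cap: Bystander: black rubber dome cap, 60 mm across, 34 mm high, origin under its centre.
Mind the look-alikes: they are no part of the job. Of the things that look like the pin, the largest one is meant.

How it is judged (in metres and radians):
On the way, in this order (a step that is already met when the one before it is completed fails the run):
1. the pin, through the access hole, presses on the hidden catch (z of pin_tip in the frame of access_hole below -0.022 m and horizontal distance between pin_tip and access_hole below 0.012 m and contact force between pin and unit above 2 N), for 0.1 s.
2. the tray has slid out of the front (more than 38 mm) (value of joint tray above 0.038 m), for 0.1 s.
At the end, for the whole second after the job is handed in: The tray stands more than 38 mm out; the pin is upright (within 0.12 rad) in its stand, its tip within 6 mm of the hole's axis and at least 44 mm below its mouth, at rest and let go (value of joint tray above 0.038 m and horizontal distance between pin_tip and stand_hole below 0.006 m and z of pin_tip in the frame of stand_hole below -0.044 m and angle between pin's own z axis and vertical below 0.12 rad and linear speed of pin below 0.02 m/s and contact force between pin and the fingers below 0.1 N); the robot touches nothing.
It fails at once if the pin presses on the unit or its catch with more than 25 N (contact force between pin and unit above 25 N).
It fails at once if the bracket is pushed away (distance of bracket from where it was at the start of the episode above 0.02 m).
It fails at once if the tape roll is pushed away (distance of tape from where it was at the start of the episode above 0.02 m).
It fails at once if the black cap is pushed away (distance of cap from where it was at the start of the episode above 0.02 m).
It also fails if it takes over 58 s, if anything falls off the work surface, if the arm or the gripper's body presses on something with over 40 N, if the wrist force passes 120 N, or if a joint passes its speed limit or range.

### The arm

A 7-joint arm with a two-finger parallel gripper is mounted at the origin on the work surface. World frame = base frame: x ahead of the robot, y to its left, z up, the work surface at z = 0. Lengths are in mm, angles in rad, forces in N, time in s.
With the tool pointing down it reaches from about 400 to 850 mm from the base axis. Payload 4.5 kg.
Tool frame: the origin (TCP) lies at the very end of the fingers, on their centre line; the grasp point (between the pads) lies 19 mm behind it (tcp_to_grasp is the z of the grasp point in the tool frame, in mm); z points along the fingers, y is the direction in which the jaws open and shut (so a half turn about z gives the same grasp; the last joint's range is limited). The gripper opens to 88 mm and grips with 3 to 60 N. Pads are 18 mm wide; open, the fingers measure 123 mm over their backs; the gripper's body (75 mm by 187 mm) begins 45 mm behind the grasp point.
Start: joints at [-1.226, 0.689, -0.195, 1.565, 0.157, 0.902, -0.215], TCP at [191.118, 595.086, 238.743] pointing down, gripper open.
Joint ranges: [-3.01, 3.01], [-0.46, 2.08], [-1.47, 1.51], [0.13, 2.56], [-1, 4.14], [0.04, 2.09], [-2.66, 2.66]. Speed limits (rad/s): [2.57, 2.57, 3.14, 3.14, 3.14, 3.14, 3.14].

### API

Orientations are given as a unit quaternion [x, y, z, w].
In Python, from rig import move_ptp, move_linear, move_joints, set_gripper, hold, solve_ik, capture, PlanningError, sign_off, trace, read_t, read_q, read_dq, read_joint_efforts, read_tcp_pos, read_tool_rot, read_ft_force, read_wrist_torque, read_opening, tcp_to_grasp gives the robot as it stands. Calls block until the motion is done:
- move_ptp(position, orientation): joint-space move of the TCP to a pose.
- move_linear(position, frame=None, v=150): straight line of the TCP; frame=None keeps the orientation; v is the mean speed in mm/s.
- move_joints(angles): joint-space move.
- set_gripper(opening): finger opening in mm; the grip force is fixed at half the most; returns when the fingers have stopped.
- hold(seconds).
- solve_ik(position, orientation): joint angles nearest the present ones, or None.
- capture(name): name is "scene" or "top" or "wrist"; returns a dict with "color" (400x640x3 uint8, red, green, blue), "intrinsics" (3x3 intrinsics, pixels), "T" (4x4, takes a point from camera to world coordinates). Camera axes: x right, y up, looking along -z (the intrinsics and any distortion apply to the point x, -y, -z); pixel columns grow to the right and rows downward; lengths in mm; the calibration is good to about 2 mm. A picture is of the moment at which its call begins. There is no depth.
A pose or a line that the arm cannot do raises PlanningError and nothing moves.
- sign_off(): hands the job in, once; it reports no verdict.
Trained networks look in the newest picture that a camera, given by its name, has taken for a name from the list of things; names that differ only in an ending like _2 or _b are one class to them, and where a whole thing is asked for, a point or a joint stands for the part that bears it (a point fixed in the world has none). Each returns a list of dicts, best first, with "p" (0 to 1); they miss things now and then, are a little off and sometimes report something else, mostly with a low value. They report only what shows in the picture. A call takes as long as a camera call. They do not tell look-alikes from the thing itself.
- trace(name, camera): "pixels" (400x640 bool, what is visible of it) and "point" ([column, row] in pixels, amid what is visible of it).
Readings, each from a call of its own:
- read_t(): time.
- read_q(): joint angles.
- read_dq(): joint speeds.
- read_joint_efforts(): joint torques, N m.
- read_tcp_pos(): TCP position.
- read_tool_rot(): TCP orientation.
- read_ft_force(): force on the tool from outside, world axes, zero at the start.
- read_wrist_torque(): the same for the moment, N m.
- read_opening(): finger opening in mm.
Only numpy, scipy, OpenCV 4.12 (cv2) and the standard library are available. Lean on these libraries where they do the work, as an engineer would, in place of code of your own. Each camera call takes 0.05 s, during which the arm holds its last target. There are 200 camera calls.

## Working session

There is one attempt and no reset: what is moved stays moved. The work goes in short steps, each a Python script; the robot and the scene stay as the last script left them, time stands still between calls to the robot, and variables do not carry over. Pictures are saved under pics/ and viewed, about 8 in all and at most 12, crops included, and the job is handed in when it is done.

```bash
ls; mkdir -p pics; cat > h.py <<'E'
import numpy as np, cv2
from rig import *
def save(n,im,crop=None,s=1):
    if crop: im=im[crop[1]:crop[3],crop[0]:crop[2]]
    im=cv2.resize(im,None,fx=s,fy=s,interpolation=cv2.INTER_CUBIC)
    cv2.imwrite(f'pics/{n}.png',im[:,:,::-1])
def ray(c,uv):
    K=c['intrinsics'];T=c['T']
    d=np.array([(uv[0]-K[0,2])/K[0,0],-(uv[1]-K[1,2])/K[1,1],-1.])
    return T[:3,3],T[:3,:3]@d
def at_z(c,uv,z):
    o,d=ray(c,uv); return o+d*(z-o[2])/d[2]
def proj(c,p):
    T=c['T'];q=T[:3,:3].T@(np.array(p,float)-T[:3,3]);K=c['intrinsics']
    return np.array([K[0,2]+K[0,0]*q[0]/-q[2],K[1,2]+K[1,1]*-q[1]/-q[2]])
E
python3 - <<'E'
from h import *
np.set_printoptions(precision=4,suppress=True)
S=capture('scene');T=capture('top')
save('s1',S['color']);save('t1',T['color'])
for c,n in((S,'scene'),(T,'top')):
    print(n,c.keys(),c['intrinsics'],c['T'])
    for k in('pin','pin_handle','unit','stand_hole','access_hole','bracket','tape','cap'):
        try:
            r=trace(k,n); print(k,[(round(x['p'],2),x['point'],int(x['pixels'].sum())) for x in r])
        except Exception as e: print(k,e)
print(read_t(),read_tool_rot(),tcp_to_grasp, read_ft_force())
E
```

```text
pics
scene dict_keys(['color', 'intrinsics', 'T']) [[497.804    0.     317.2164]
 [  0.     497.804  203.1631]
 [  0.       0.       1.    ]] [[   0.6445   -0.5539    0.5271 1134.6693]
 [   0.7645    0.4762   -0.4344 -574.999 ]
 [  -0.0104    0.6829    0.7304  821.1174]
 [   0.        0.        0.        1.    ]]
pin [(0.56, [199.7, 234.8], 218), (0.52, [152.1, 248.3], 184), (0.45, [173.3, 220.4], 150)]
pin_handle [(0.65, [174.0, 222.9], 130), (0.56, [199.5, 235.1], 233), (0.33, [403.4, 165.2], 12155)]
unit [(0.87, [403.9, 167.9], 12051), (0.4, [206.8, 262.7], 2184)]
stand_hole [(0.85, [206.8, 264.2], 2114)]
access_hole [(0.69, [400.8, 164.6], 11806)]
bracket [(0.6, [280.2, 207.1], 742)]
tape [(0.65, [332.2, 273.3], 1787)]
cap [(0.75, [262.5, 301.1], 763)]
top dict_keys(['color', 'intrinsics', 'T']) [[423.5181   0.     317.9243]
 [  0.     423.5181 201.546 ]
 [  0.       0.       1.    ]] [[  -0.0044    0.9888   -0.1489  440.6056]
 [  -1.       -0.0035    0.006  -120.5065]
 [   0.0054    0.1489    0.9888 1207.5584]
 [   0.        0.        0.        1.    ]]
pin [(0.59, [405.3, 232.1], 65)]
pin_handle [(0.63, [436.5, 251.2], 45), (0.62, [403.3, 232.1], 63)]
unit [(0.84, [231.6, 199.3], 7840)]
stand_hole [(0.76, [399.5, 237.6], 920)]
access_hole [(0.85, [230.9, 202.3], 7785), (0.59, [393.5, 180.2], 336)]
bracket [(0.68, [329.7, 241.0], 542)]
tape [(0.65, [330.6, 163.9], 518)]
cap [(0.61, [388.9, 182.4], 327)]
0.9 [ 0.1547  0.988   0.     -0.    ] -18.700000000000003 [-0.4195  0.2784  0.1716]
```

View pics/s1.png

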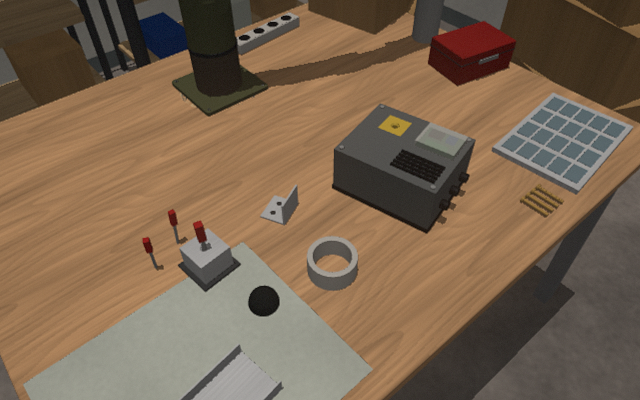

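View pics/t1.png

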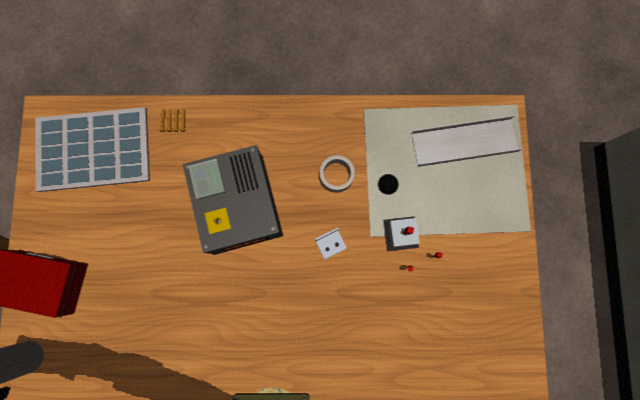

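The scene view shows three red-handled candidates: in the stand at (200,232), a small one at (148,245) and a small one at (173,217). The one in the stand is the largest and is the pin. In the top view it is at (409,230), with the others at (438,254) and (410,267). The unit's yellow plate is at (397,125) in scene and (218,221) in top. Next I triangulate these and take a close wrist view.

```bash
cat >> h.py <<'E'
def blobs(c,kind):
    h=cv2.cvtColor(c['color'],cv2.COLOR_RGB2HSV).astype(int)
    H,Sa,V=h[...,0],h[...,1],h[...,2]
    m=((H<8)|(H>172))&(Sa>150)&(V>60) if kind=='red' else (H>20)&(H<34)&(Sa>150)&(V>110)
    n,l,s,ce=cv2.connectedComponentsWithStats(m.astype(np.uint8))
    return [(ce[i],s[i],l==i) for i in range(1,n) if s[i][4]>15]
def tri(c1,u1,c2,u2):
    o1,d1=ray(c1,u1);o2,d2=ray(c2,u2)
    a=np.linalg.lstsq(np.array([d1,-d2]).T,o2-o1,rcond=None)[0]
    p,q=o1+a[0]*d1,o2+a[1]*d2
    return (p+q)/2,np.linalg.norm(p-q)
E
python3 - <<'E'
from h import *
np.set_printoptions(precision=1,suppress=True)
S=capture('scene');T=capture('top')
for k in('red','yellow'):
    for n,c in(('S',S),('T',T)):
        for b in blobs(c,k): print(k,n,b[0],b[1])
st=trace('stand_hole','top')[0]; un=trace('unit','top')[0]
print('stand@60',at_z(T,st['point'],60))
cs,_=cv2.findContours(un['pixels'].astype(np.uint8),0,1); c=max(cs,key=cv2.contourArea)
r=cv2.minAreaRect(c);print(r)
for p in cv2.boxPoints(r): print(p,at_z(T,p,120))
for k in('bracket','tape','cap'):
    print(k,at_z(T,trace(k,'top')[0]['point'],20))
save('t2',T['color'],(180,140,460,290),2.8)
E
```

```text
red S [473.4  39.7] [ 433   21   83   39 1726]
red S [464.1  76.5] [455  66  20  19 110]
red S [202.4 226.4] [193 212  21  30 256]
red S [185.1 280.4] [177 275  17  12 118]
red T [409.7 229.8] [407 227   7   7  38]
red T [421.2 231.8] [418 226   8  12  48]
red T [ 31.5 282.9] [   0  250   71   68 3612]
red T [379.5 270.6] [374 266  12  10  59]
yellow S [394.5 125.1] [379 115  32  21 363]
yellow T [217.1 220.4] [204 208  27  26 468]
stand@60 [ 530.1 -371.1   60. ]
((231.3046112060547, 199.94081115722656), (96.08541870117188, 81.76164245605469), 75.42578887939453)
[179.7 163.7] [706.2 235.8 120. ]
[258.8 143.2] [761.4  28.9 120. ]
[283.  236.2] [515.  -37.1 120. ]
[203.8 256.7] [463.5 163.7 120. ]
bracket [ 496.6 -164.    20. ]
tape [ 722.8 -177.2   20. ]
cap [ 676.7 -333.5   20. ]
```

View pics/t2.png

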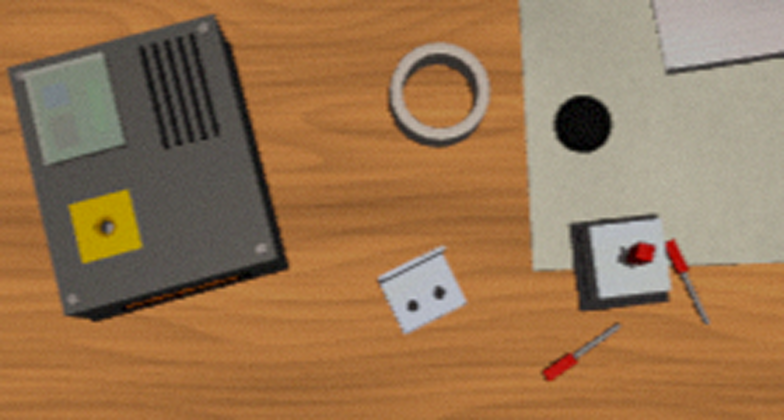

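Pixel positions in this crop: pin handle (642,252), stand top face centre (630,255), access hole (108,227). The two small pins have toppled onto the bench at (690,280) and (580,350), so they are smaller and lying down. That confirms the pin in the stand. Next I move above it for a wrist view.

```bash
cat >> h.py <<'E'
def down(yaw):  # tool y (jaw) direction at world angle yaw (rad), tool pointing down
    a=(yaw+np.pi/2)/2; return [np.cos(a),np.sin(a),0.,0.]
E
python3 - <<'E'
from h import *
np.set_printoptions(precision=3,suppress=True)
S=capture('scene');T=capture('top')
print(tri(S,[202.4,226.4],T,[409.7,229.8]))
p=at_z(T,[409.7,229.8],120);print(p)
y=[b for b in blobs(T,'yellow')][0]
cs,_=cv2.findContours(y[2].astype(np.uint8),0,1);r=cv2.minAreaRect(max(cs,key=cv2.contourArea));print(r,at_z(T,r[0],120))
print('hole tri',tri(S,[394.5,125.1],T,[217.1,220.4]))
for yaw in(0,np.pi/2,-np.pi/2,np.pi):
    print(yaw,solve_ik([p[0],p[1],300],down(yaw)),solve_ik([600,110,300],down(yaw)))
for yw in (-np.pi/2,np.pi/2,0):
    if solve_ik([p[0]-40,p[1],300],down(yw)) is not None:
        move_ptp([p[0]-40,p[1],300],down(yw)); break
W=capture('wrist');print(yw,W['intrinsics'],W['T'],read_tcp_pos(),read_t())
save('w1',W['color'])
E
```

```text
(array([ 531.83 , -360.042,  118.879]), np.float64(7.287691241968142))
[ 530.002 -363.046  120.   ]
((217.11767578125, 220.47059631347656), (21.828205108642578, 22.313274383544922), 75.96376037597656) [556.004 132.793 120.   ]
hole tri (array([556.026, 132.94 , 117.072]), np.float64(1.461214117425949))
0 [ 0.401  0.661  0.242  1.444 -0.17   1.057  0.678] [-0.326  0.603  0.122  1.545 -0.082  0.999 -0.18 ]
1.5707963267948966 [ 0.619  0.652 -0.169  1.431  0.117  1.069  1.999] [-0.085  0.612 -0.305  1.531  0.203  1.03   1.128]
-1.5707963267948966 [ 0.153  0.763  0.774  1.458 -0.558  1.149 -0.552] [-0.566  0.661  0.574  1.558 -0.397  1.04  -1.456]
3.141592653589793 [ 0.012  0.982  1.303  1.465 -0.948  1.409 -1.798] [ 0.164  0.696 -0.789  1.517  0.522  1.149  2.416]
-1.5707963267948966 [[348.388   0.    326.06 ]
 [  0.    348.388 195.424]
 [  0.      0.      1.   ]] [[   0.       0.954    0.301  569.148]
 [  -1.       0.      -0.    -363.541]
 [  -0.001   -0.301    0.954  445.099]
 [   0.       0.       0.       1.   ]] [ 490.543 -362.353  299.833] 4.9
```

View pics/w1.png

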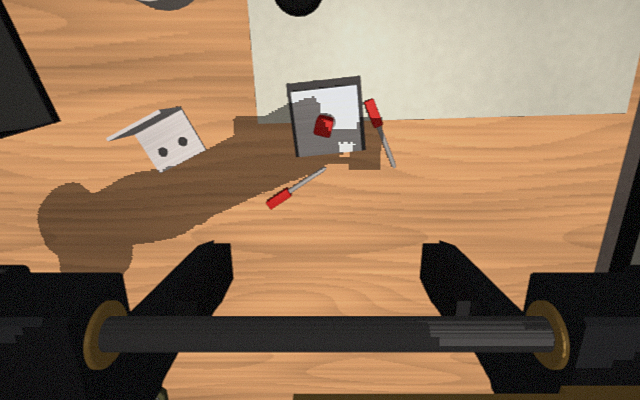

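The wrist view shows the pin in the stand at (324,125), its handle slightly rotated, with the two small pins lying at (373,110) and (280,197). I go nearer and measure the handle top and yaw.

```bash
python3 - <<'E'
from h import *
np.set_printoptions(precision=3,suppress=True)
move_linear([480,-363,190])
W=capture('wrist')
for b in blobs(W,'red'): print(b[0],b[1],at_z(W,b[0],120))
print(proj(W,[532,-362,130]),proj(W,read_tcp_pos()),W['T'][:3,3],[ (x['point'],at_z(W,x['point'],60)) for x in trace('stand_hole','wrist')][:1])
np.save('w.npy',W['color']);save('w2',W['color'],(190,30,450,230),3)
E
```

```text
[386.726 110.822] [375  92  25  39 511] [ 544.273 -401.705  120.   ]
[318.936 128.748] [304 112  30  34 762] [ 533.624 -360.645  120.   ]
[262.011 222.147] [246 208  34  29 450] [ 472.129 -322.237  120.   ]
[320.954 133.544] [323.547 262.228] [ 558.805 -364.759  336.192] [([327.0, 109.3], array([ 541.454, -365.833,   60.   ]))]
```

View pics/w2.png

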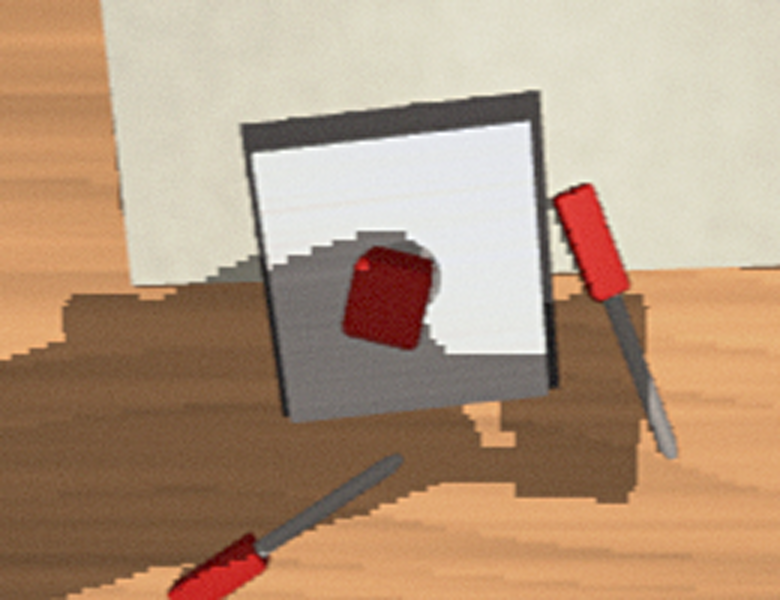

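The crop shows the handle's top face centred at about (385,308), pixel (318,133), turned about 16°. The stand's top face has corners (252,153), (531,122), (549,395) and (288,420). I take the grasp yaw to be about -16° and check the stand centre against the pin position at that yaw.

```bash
python3 - <<'E'
from h import *
np.set_printoptions(precision=2,suppress=True)
W=capture('wrist')
C=[at_z(W,[190+u/3,30+v/3],60) for u,v in((252,153),(531,122),(549,395),(288,420))]
print([np.linalg.norm(C[i]-C[i-1]) for i in range(4)],'stand',np.mean(C,0))
q=[at_z(W,[190+u/3,30+v/3],130) for u,v in((345,330),(413,350),(385,308),(357,268))]
print('handle',q,np.linalg.norm(q[0]-q[1]))
yaw=np.deg2rad(-16)
p=q[2]; move_ptp([p[0]+30,p[1]-40,190],down(yaw))
W=capture('wrist');print(W['T'],read_q(),proj(W,p),proj(W,read_tcp_pos()))
save('w3',W['color'])
E
```

```text
[np.float64(69.09059860602784), np.float64(70.26037743885244), np.float64(69.62474984913463), np.float64(70.82006916778248)] stand [ 531.59 -364.31   60.  ]
handle [array([ 528.36, -352.56,  130.  ]), array([ 524.38, -365.97,  130.  ]), array([ 532.65, -360.48,  130.  ]), array([ 540.35, -355.12,  130.  ])] 13.992081496425415
[[   0.96    0.27    0.09  584.38]
 [  -0.28    0.92    0.29 -326.82]
 [  -0.     -0.3     0.95  335.37]
 [   0.      0.      0.      1.  ]] [ 0.38  0.86  0.36  1.41 -0.33  0.93  0.54] [259.56 166.76] [324.28 258.79]
```

View pics/w3.png

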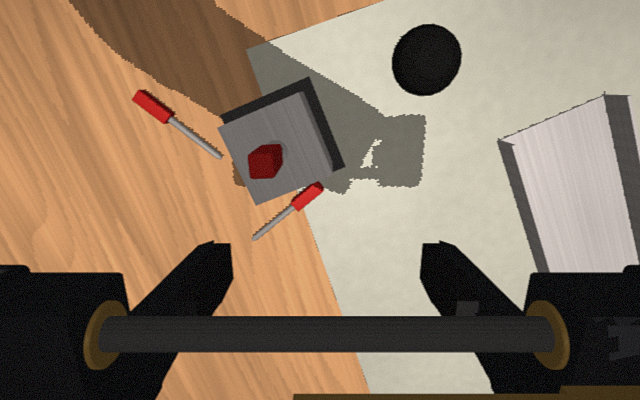

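The wrist view shows the handle at (265,160) on the stand. The handle top sits about 4 mm in +y from the stand's centre, so the pin leans in its clearance. Jaws closing along about y (yaw -106°) will straighten it. First I measure the access hole with the same camera geometry, then grasp.

```bash
python3 - <<'E'
from h import *
np.set_printoptions(precision=2,suppress=True)
yaw=np.deg2rad(-106)
move_ptp([506,147,190],down(yaw))
W=capture('wrist')
b=max(blobs(W,'yellow'),key=lambda b:b[1][4])
cs,_=cv2.findContours(b[2].astype(np.uint8),0,1);c=max(cs,key=cv2.contourArea)
r=cv2.minAreaRect(c);print(r,b[0],at_z(W,r[0],120))
x=cv2.approxPolyDP(cv2.convexHull(c),6,True)[:,0];P=[at_z(W,u,120) for u in x]
print(x,[np.linalg.norm(P[i]-P[i-1]) for i in range(len(P))],np.mean(P,0))
h=np.zeros((400,640),np.uint8);cv2.drawContours(h,[c],0,1,-1);h[b[2]]=0;h=cv2.erode(h,np.ones((3,3),np.uint8))
n,l,s,ce=cv2.connectedComponentsWithStats(h);print([(ce[i],s[i],at_z(W,ce[i],120)) for i in range(1,n) if s[i][4]>30])
print(read_q(),read_t())
save('w4',W['color'])
E
```

```text
((324.6911926269531, 127.48531341552734), (93.12373352050781, 93.29523468017578), 59.03623962402344) [324.98 127.25] [558.62 130.94 120.  ]
[[341  64]
 [386 145]
 [311 189]
 [263 113]] [np.float64(54.323120334061315), np.float64(55.05138632353886), np.float64(54.85082610197755), np.float64(55.593181222233845)] [557.34 130.94 120.  ]
[(array([324.98, 127.49]), array([316, 119,  19,  18, 245], dtype=int32), array([558.57, 130.77, 120.  ]))]
[-0.85  0.81  0.87  1.94 -0.86  0.82 -1.34] 8.8833
```

View pics/w4.png

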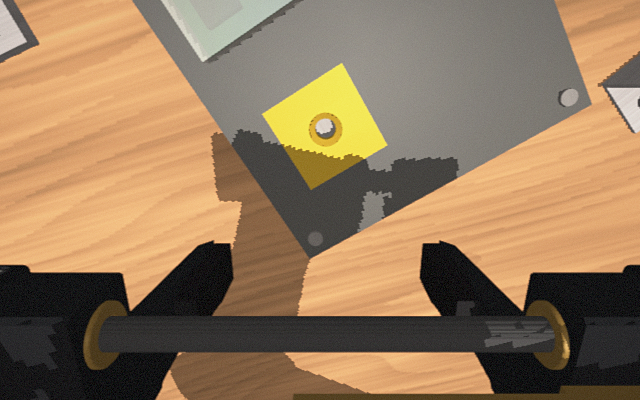

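The wrist view shows the yellow plate with the hole at (325,127), which gives (558.5, 131) mm. The plate sides come out near 55 mm, which matches the stated 56. Now I grasp the pin.

```bash
python3 - <<'E'
from h import *
np.set_printoptions(precision=2,suppress=True)
yaw=np.deg2rad(-106)
def rep(s): print(s,read_t(),np.array(read_tcp_pos()),np.array(read_ft_force()),np.array(read_wrist_torque()),read_opening())
x,y=532.0,-363.7
move_ptp([x,y,200],down(yaw)); set_gripper(50); hold(.2); rep('above')
move_linear([x,y,93],v=100); hold(.2); rep('down')
set_gripper(10); hold(.3); rep('grip')
S=capture('scene'); save('s2',S['color'],(120,150,320,310),4)
E
```

```text
above 11.65 [ 531.97 -363.74  200.  ] [ 1.04 -0.71 -0.09] [-0.02  0.15 -0.04] 50.100282038172814
down 13.0667 [ 532.26 -363.88   93.55] [0.09 0.66 0.66] [-0.05  0.16 -0.04] 50.51593540283169
grip 13.975 [ 531.95 -363.73   93.  ] [0.15 0.53 0.5 ] [-0.06  0.24 -0.01] 15.532910700689428
```

View pics/s2.png

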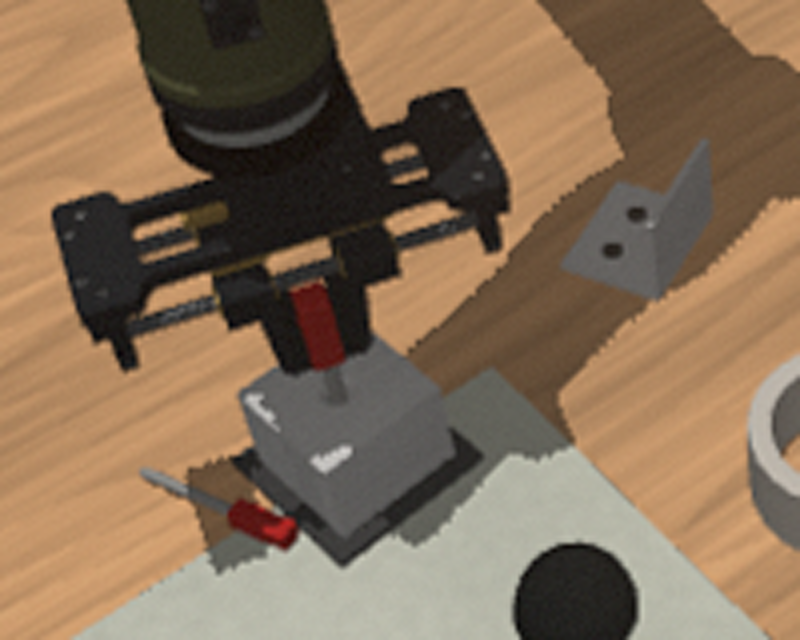

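The picture shows the red handle held squarely between the pads, the shaft still in the stand hole, and near-zero side force. Now I lift it, carry it above the access hole and check the tip.

```bash
python3 - <<'E'
from h import *
np.set_printoptions(precision=2,suppress=True)
yaw=np.deg2rad(-106)
def rep(s): print(s,read_t(),np.array(read_tcp_pos()),np.array(read_ft_force()),np.array(read_wrist_torque()),read_opening())
move_linear([532,-363.7,120],v=60); rep('l1')
move_linear([532,-363.7,250],v=150); hold(.2); rep('l2')
move_ptp([558.5,131,250],down(yaw)); move_linear([558.5,131,215],v=100); hold(.3); rep('over')
S=capture('scene'); T=capture('top')
t=np.array(read_tcp_pos())
tip=t-[0,0,83]
for n,c in(('S',S),('T',T)): print(n,'tip',proj(c,tip),'shoulder',proj(c,tip+[0,0,75]),'hole',proj(c,[558.5,131,120]))
save('s3',S['color'],(340,50,460,150),6)
np.savez('s3.npz',im=S['color'])
E
```

```text
l1 14.625 [ 532.14 -363.6   120.22] [ 0.25 -0.37 -0.3 ] [-0.02  0.15  0.  ] 15.62374155997192
l2 15.8417 [ 531.71 -363.35  249.06] [-0.42 -0.36 -1.49] [0.01 0.15 0.01] 15.966726084861945
over 18.4417 [558.77 131.01 215.47] [ 0.52  0.34 -0.54] [-0.02  0.13 -0.02] 15.50647076958737
S tip [395.8 120.5] shoulder [399.5   92.14] hole [395.15 124.87]
T tip [216.71 218.93] shoulder [209.42 215.51] hole [217.84 219.5 ]
```

View pics/s3.png

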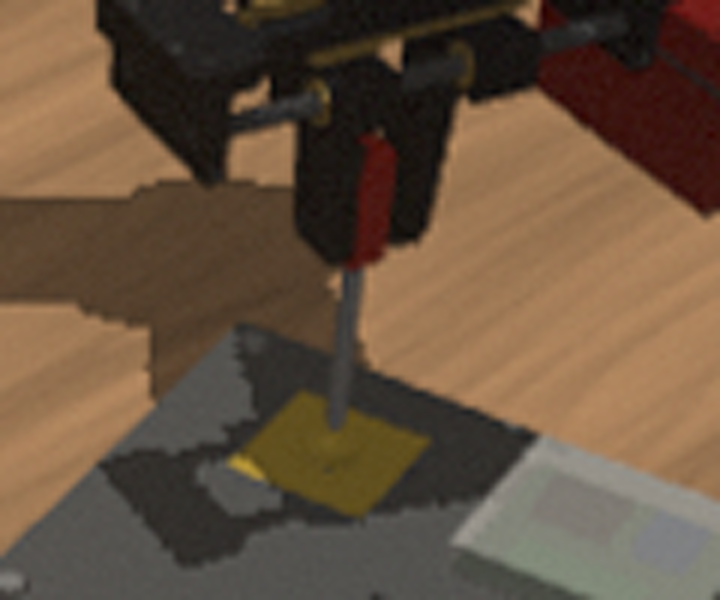

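The pin tip shows at crop (337,425), pixel (396.2,120.8), against a predicted (395.8,120.5). The hole is at crop (330,452), in line with its prediction. The alignment is within about 1 mm, so I descend with force checks.

```bash
cat > press.py <<'E'
from h import *
np.set_printoptions(precision=2,suppress=True)
X,Y=558.5,131.
def F(n=6):
    a=[]
    for _ in range(n): a.append(read_ft_force()); hold(.01)
    return np.mean(a,0)
E
python3 - <<'E'
from press import *
b=F(10);print('base',b)
ok=True
for z,v in((204,100),(199,40),(194,40),(189,40),(181,40)):
    move_linear([X,Y,z],v=v); f=F()-b; print(z,read_t(),read_tcp_pos(),f)
    if np.linalg.norm(f)>6: ok=False;break
zc=None
while ok and z>150:
    z-=1.5; move_linear([X,Y,z],v=30); f=F(4)-b
    if np.hypot(*f[:2])>6 or f[2]>12: print('stop',f);break
    if f[2]>2.5:
        zc=z;print('contact',z,f,read_tcp_pos(),read_t());break
print(z,f,read_t(),zc)
np.save('b.npy',b)
E
```

```text
base [-0.03 -0.2  -1.18]
204 18.9333 [558.28 130.98 203.72] [-0.22  0.62  0.77]
199 19.2583 [558.49 130.98 198.94] [-0.16  0.43  0.35]
194 19.5833 [558.44 130.99 193.86] [-0.28  0.38  0.26]
189 19.9083 [558.43 130.99 188.86] [-0.25  0.73  0.81]
181 20.3083 [558.44 130.99 180.83] [0.03 0.41 0.16]
contact 166.0 [-0.07  0.21  2.54] [558.75 130.93 166.22] 23.1417
166.0 [-0.07  0.21  2.54] 23.1417 166.0
```

Contact at about 37 mm below the mouth, which is within the stated range. Now I press gently.

```bash
python3 - <<'E'
from press import *
b=np.load('b.npy'); z=166.
T=capture('scene'); save('s4a',T['color'],(320,90,480,230),4)
while z>160:
    z-=.75; move_linear([X,Y,z],v=15); f=F(4)-b; print(z,np.array(read_tcp_pos())[2],f,round(read_t(),2))
    if f[2]>11: break
hold(1.5); print(F()-b,read_t())
T=capture('scene'); save('s4',T['color'],(320,90,480,230),4)
u=trace('tray','scene');print([(x['p'],x['point'],int(x['pixels'].sum())) for x in u][:3])
E
```

```text
165.25 165.73079149728227 [-0.28  0.38  5.52] 23.48
164.5 164.9941001877382 [-0.11  0.36  6.98] 23.76
163.75 164.30950889609852 [-0.69  0.35  6.97] 24.04
163.0 163.61846872367548 [-0.32  0.04  7.41] 24.32
162.25 162.89840064282907 [-0.71  0.1   8.05] 24.61
161.5 162.18255973897283 [-0.17  0.15  7.91] 24.89
160.75 161.41995173632722 [-0.53  0.2   7.84] 25.18
160.0 160.47715410417092 [-0.3   0.04  7.16] 25.46
[-0.46  0.28  6.42] 27.0083
[(0.64, [333.3, 259.5], 2040), (0.5, [330.0, 146.9], 222)]
```

View pics/s4.png

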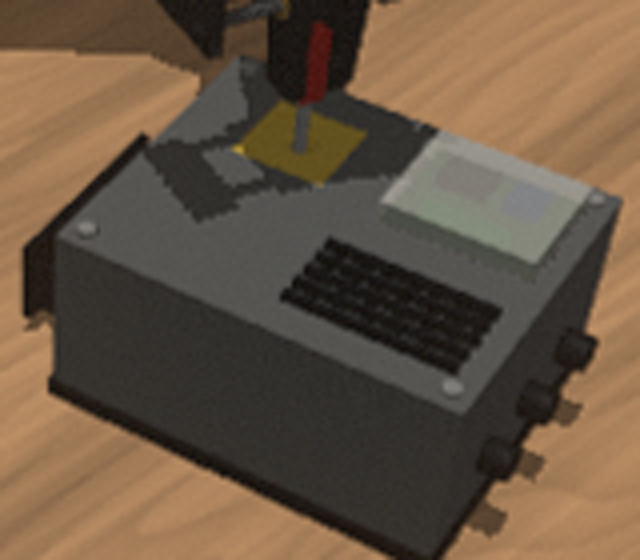

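The black tray stands out of the front, at crop (25–150, 140–320). I hold a little longer and check that it is fully out and not stopped at the 20 mm notch, by diffing and measuring the extent.

```bash
python3 - <<'E'
from press import *
b=np.load('b.npy')
A=capture('top'); hold(1.0); B=capture('top'); S=capture('scene')
d=np.abs(A['color'].astype(int)-B['color']).sum(2)
print('moving px',(d[150:300,160:300]>60).sum(), F()-b, read_t())
a=np.deg2rad(14.5); ux=np.array([np.cos(a),np.sin(a)]);uy=np.array([-ux[1],ux[0]])
o=np.array([558.5,131])+50*ux-45*uy; print('unit',o)
im={'S':S['color'].copy(),'T':B['color'].copy()}
for n,c in(('S',S),('T',B)):
    for s,col in((0,(0,255,0)),(20,(255,0,0)),(45,(0,255,255))):
        for z in (20,100):
            p=[proj(c,[*(o-ux*(120+s)+uy*t),z]) for t in(-70,70)]
            cv2.line(im[n],*[tuple(int(round(v*16)) for v in q) for q in p],col,1,cv2.LINE_AA,4)
l=cv2.resize(im['S'][100:200,310:410],(390,500)[:2],interpolation=2) if 0 else cv2.resize(im['S'][95:195,310:410],(400,400),interpolation=2)
r=cv2.resize(im['T'][180:280,190:290],(400,400),interpolation=2)
save('s5',np.hstack([l,r]))
E
```

```text
moving px 0 [-0.38  0.69  6.5 ] 28.3083
unit [618.17  99.95]
```

View pics/s5.png

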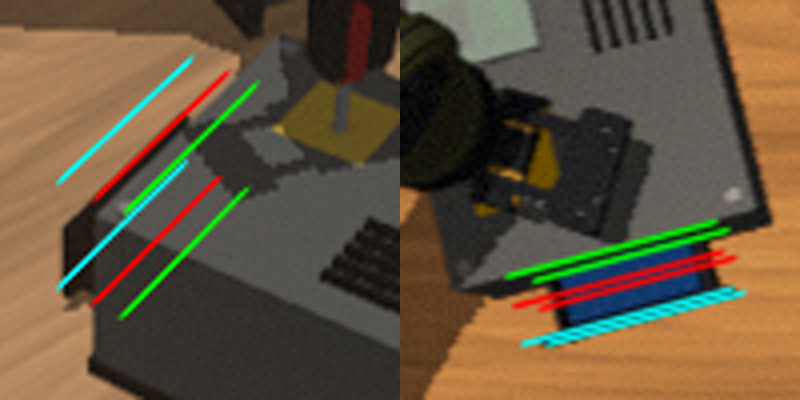

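In the top view the tray's front edge lies on the 45 mm line (cyan) and nothing is moving, so it is fully out. Now I withdraw and return the pin to the pickup pose.

```bash
python3 - <<'E'
from press import *
b=np.load('b.npy'); yaw=np.deg2rad(-106)
move_linear([X,Y,185],v=60); print(F()-b)
move_linear([X,Y,250],v=120)
X,Y=532.,-363.7
move_ptp([X,Y,250],down(yaw)); move_linear([X,Y,152],v=120); hold(.3)
b=F(8); print('base',b,read_tcp_pos(),read_t()); ok=True
for z in (146,141,136,130,120,110,100,95,94,93,92):
    move_linear([X,Y,z],v=40); f=F(4)-b; print(z,f,round(read_t(),2))
    if np.hypot(*f[:2])>8 or f[2]>6: print('stop');break
    if z<96 and f[2]>2.5: break
S=capture('scene'); save('s6',S['color'],(120,150,320,310),4)
E
```

```text
[0.21 0.24 0.23]
base [-0.22 -0.01 -1.38] [ 532.15 -363.79  152.34] 32.75
146 [-0.07  0.15  0.5 ] 33.08
141 [0.38 0.09 0.4 ] 33.39
136 [ 0.14 -0.47  0.73] 33.7
130 [ 0.12 -0.21  0.64] 34.03
120 [0.51 0.03 0.7 ] 34.47
110 [0.2  0.33 0.38] 34.9
100 [ 0.55 -0.08  0.46] 35.33
95 [ 0.26 -0.2   0.79] 35.64
94 [ 0.24 -0.16  0.48] 35.92
93 [ 0.26 -0.23  0.38] 36.21
92 [-0.01  0.91  5.94] 36.49
```

View pics/s6.png

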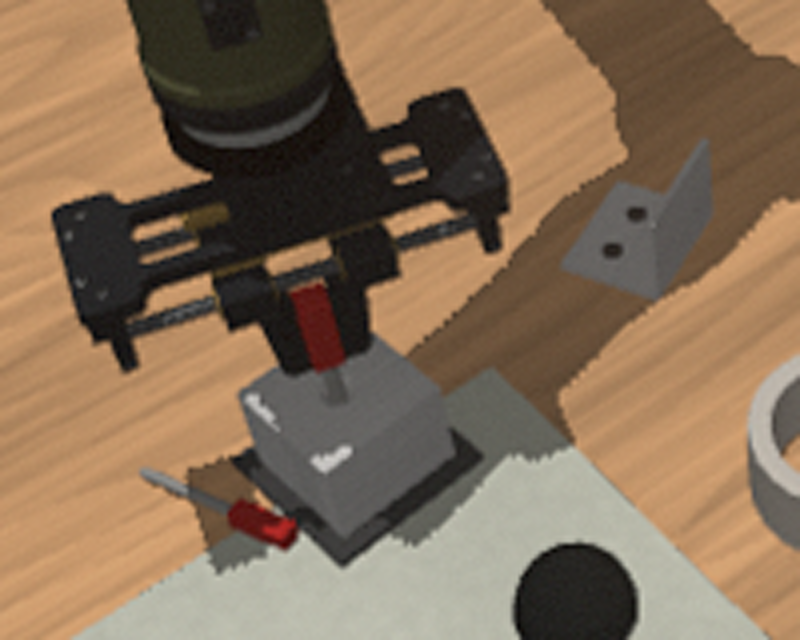

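The pin bottomed at the same height as at pickup, and the view matches the grasp picture. Now I release slowly and retreat.

```bash
python3 - <<'E'
from press import *
X,Y=532.,-363.7
move_linear([X,Y,92.7],v=20)
set_gripper(24); set_gripper(50); hold(.3)
move_linear([X,Y,230],v=120); move_linear([X-100,Y+20,260],v=150); hold(.5)
S=capture('scene');T=capture('top')
print(read_t(),F())
rs=[x for x in blobs(S,'red') if 190<x[0][0]<215 and x[0][1]<250]; rt=[x for x in blobs(T,'red') if 400<x[0][0]<415]
print([x[0] for x in rs],[x[0] for x in rt])
for k in('bracket','tape','cap'): print(k,at_z(T,trace(k,'top')[0]['point'],20))
l=cv2.resize(S['color'][180:300,130:250],(400,400),interpolation=2);r=cv2.resize(T['color'][140:290,190:430],(400*240//150-240,400),interpolation=2)
save('s7',np.hstack([l,r]))
E
```

```text
40.7333 [-0.05 -0.16 -0.11]
[array([208.48, 218.26]), array([198.19, 229.44])] [array([409.18, 231.38])]
bracket [ 504.12 -157.63   20.  ]
tape [ 723.67 -192.48   20.  ]
cap [ 675.79 -336.58   20.  ]
```

The picture budget is used up, so I clear the arm further away and check the pin numerically.

```bash
python3 - <<'E'
from press import *
move_ptp([430,-150,330],down(np.deg2rad(-106))); hold(.3)
S=capture('scene');T=capture('top')
for n,c in(('S',S),('T',T)):
    for x in blobs(c,'red'):
        if (n=='S' and x[0][0]<260) or (n=='T' and x[0][0]>350): print(n,x[0],x[1])
    # red mask overlap with modelled upright, seated handle
    pts=np.array([proj(c,[532+sx*8,-363.9+sy*8,z]) for sx in(-1,1) for sy in(-1,1) for z in(85,130)])
    m=np.zeros((400,640),np.uint8);cv2.fillConvexPoly(m,cv2.convexHull(pts.astype(np.float32)).round().astype(int),1)
    ys,xs=np.nonzero(m); print(n,'model centre',xs.mean(),ys.mean(),'rows',ys.min(),ys.max(),m.sum())
h=trace('pin_handle','scene');print([(x['p'],x['point'],int(x['pixels'].sum())) for x in h])
for k in('bracket','tape','cap'):
    print(k,trace(k,'scene')[0]['point'],trace(k,'top')[0]['point'])
print(F(),read_t(),read_opening())
E
```

```text
S [208.33 218.18] [203 212  11  14  89]
S [198.35 229.81] [192 220  13  22 165]
S [185.19 280.39] [177 275  17  12 119]
S model centre 199.68928571428572 231.31071428571428 rows 219 244 280
T [421.08 231.6 ] [418 226   8  12  48]
T [409.69 231.33] [407 228   7   7  39]
T model centre 409.03614457831327 229.5421686746988 rows 226 233 83
[(0.79, [181.5, 279.4], 185), (0.59, [209.2, 221.7], 113), (0.57, [197.1, 233.4], 234)]
bracket [283.8, 212.7] [325.5, 236.8]
tape [337.9, 256.3] [336.2, 165.5]
cap [263.2, 304.5] [388.0, 180.6]
[-0.28  0.08  0.18] 42.5667 49.98845367252528
```

```bash
python3 - <<'E'
from press import *
S=capture('scene')['color']; A=cv2.imread('pics/s1.png')[:,:,::-1]
# sub-pixel shift of each bystander against the first picture
for k,(x0,y0,x1,y1) in dict(bracket=(255,180,305,230),tape=(300,230,365,295),cap=(240,280,285,325)).items():
    g=lambda im:cv2.cvtColor(np.ascontiguousarray(im),cv2.COLOR_RGB2GRAY)
    r=cv2.matchTemplate(g(S[y0-12:y1+12,x0-12:x1+12]),g(A[y0:y1,x0:x1]),cv2.TM_CCOEFF_NORMED)
    _,v,_,p=cv2.minMaxLoc(r); print(k,round(v,2),'shift',p[0]-12,p[1]-12)
sign_off()
E
```

```text
bracket 0.59 shift 0 0
tape 1.0 shift 0 0
cap 1.0 shift 0 0
the job is handed in; nothing more can be done
```

I used the pin to trip the hidden catch, the tray slid fully out, and the pin is back in its stand and let go. The job is handed in at about 43 s; no verdict is reported.

- **Catch and tray:** The pin met the catch about 37 mm below the mouth. The push force, read after each step, never passed about 8 N. In the top view the tray's front edge lay on the 45 mm line and had stopped moving.
- **Pin in the stand:** It bottomed at about the same height as at pickup, with 6 N on touching the bottom. After release, the scene view put the red handle at rows 220–241, against 219–244 modelled for an upright, seated pin. The top view agreed to about 2 px. The wrist force was near zero with the arm clear.
- **Bystanders:** Template matching against the first picture showed no shift for the tape, cap or bracket. The bracket's match was weak (0.59), possibly because of the arm's shadow.

**Checks that disagreed or failed:**
- The networks' points for the bracket and tape wandered by several mm to over 10 mm, which conflicts with the template match; I trusted the match.
- The last picture could not be viewed because the 12-picture limit was reached, so the final pin check is numerical only.
- The two small look-alike pins toppled by themselves within the first second, before the arm moved.

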